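# Pin the retaining bar of the sample-tube cradle

### The job

Make the blood-tube rack ready for the courier: swing the cradle's retaining bar shut across the front of the tubes so that its eye lies over the post, then thread the long pin down through the bar's eye and on into the post until its collar sits on the eye. Leave the short pin in the block and let go of everything.

Things in the scene. Friction and masses are not known exactly. Their poses are not given: they have to be found in the camera images.
- cradle: Fixed aluminium tray 150 x 270 x 8 mm with a rack of lilac-capped tubes (tops 102 mm above the desk). Origin: centre of its underside; z up, own y along its long side, own -x its front, where a flat bar swings about a vertical pivot at x -45, y +105 mm in this frame; the post is at x -45, y -105 mm. Shut, the bar runs from pivot to post, at a firm stop; open, its free end is swung forward.
- bar_eye (a point): Centre of the flared top mouth of the steel eye at the bar's free end, 210 mm from the pivot, 84 mm above the desk. Eye: open tube 24 mm high, 40 mm over its rim, mouth 32 mm narrowing within 10 mm to a 17 mm bore. Bar: aluminium, 8 mm thick, upright faces, 62 to 82 mm above the desk; about 1 N on its outer face swings it in, and it stays where left; it starts 0.45 to 0.85 rad open.
- post_mouth (a point): Centre of the flared mouth of the fixed steel post, 56 mm above the desk, 4 mm below the eye when the bar is shut. Mouth 30 mm wide narrowing within 10 mm to a bore 17 mm wide, 30 mm deep in all.
- long_pin: Pin to use, 50 g: steel shank 10 mm thick, 50 mm long, tapered nose; collar 38 mm wide, 4 mm thick; black cylindrical head 18 mm wide, 32 mm high to grasp. Origin: tip of the nose; z to the head (collar z 50-54, head z 54-86 mm). Stands upright in a hole of the pin block, tip 5 mm above the desk, collar 20 mm clear of the block: the taller pin. Lift it 35 mm straight up to free it.
- short_pin: Like the long pin but its shank is only 24 mm long (too short to reach the post); its collar lies on the block. It stays there. Origin at the tip of the nose, z up.
- pin_block: Fixed grey block 56 x 124 x 35 mm with two holes 30 mm deep, 35 mm either side of its middle along its own y. Which hole holds which pin varies. Origin: centre of its underside.
There are look-alikes about, which are no part of the job. Leave any green look-alike of the long_pin alone.

How it is judged (in metres and radians):
On the way:
1. the retaining bar is swung shut, its eye over the post (within 20 mm) (horizontal distance between bar_eye and post_mouth below 0.02 m), for 0.2 s.
At the end, for the whole second after the job is handed in: Bar shut, its eye within 16 mm of the post's axis; long pin through eye and post, at rest: upright within 0.2 rad, tip at least 12 mm below the post's mouth, within 10 mm of the post's axis and 15 mm of the eye's; short pin within 30 mm of its start (horizontal distance between bar_eye and post_mouth below 0.016 m and horizontal distance between long_pin and post_mouth below 0.01 m and horizontal distance between long_pin and bar_eye below 0.015 m and z of long_pin in the frame of post_mouth below -0.012 m and angle between long_pin's own z axis and vertical below 0.2 rad and linear speed of long_pin below 0.02 m/s and distance of short_pin from where it was at the start of the episode below 0.03 m); the robot touches nothing.
It fails at once if the short pin is taken out of the block (distance of short_pin from where it was at the start of the episode above 0.06 m).
It also fails if it takes over 58 s, if anything falls off the work surface, if the arm or the gripper's body presses on something with over 40 N, if the wrist force passes 120 N, or if a joint passes its speed limit or range.

### The arm

A 6-joint arm with a two-finger parallel gripper is mounted at the origin on the work surface; the furniture and walls round the work are solid. World frame = base frame: x ahead of the robot, y to its left, z up, the work surface at z = 0. Lengths are in mm, angles in rad, forces in N, time in s.
With the tool pointing down it reaches from about 350 to 775 mm from the base axis. Payload 5.5 kg.
Tool frame: the origin (TCP) lies between the finger pads; the fingertips stand 14 mm ahead of it and the grasp point (between the pads) lies 5 mm behind it; z points along the fingers, x is the direction in which the jaws open and shut, and the axes are right-handed (so a half turn about z gives the same grasp; the last joint's range is limited). The gripper opens to 85 mm and grips with 20 to 120 N. Pads are 22 mm wide; open, the fingers measure 114 mm over their backs; the gripper's body (76 mm by 85 mm) begins 54 mm behind the grasp point. The pads swing forward as they close: fully open they stand 13 mm farther back than shut.
Start: joints at [1.143, 0.313, 0.046, 1.304, 0, 1.431], TCP at [163.234, 551.385, 245.323] pointing down, gripper open.
Joint ranges: [-2.76, 2.76], [-0.86, 1.69], [-1.03, 1.26], [-2.2, 2.34], [-1.47, 1.5], [-3.14, 3.14]. Speed limits (rad/s): [2.57, 2.57, 3.14, 3.14, 3.14, 3.14].

### API

Orientations are given as a rotation vector (axis times angle).
In Python, from rig import r gives the robot as it stands.
- The arm moves only by the shell command python3 -m inch 'ROWS'. ROWS is JSON, a list of rows, each a list of 7 numbers: the shift along the tool's x, y, z as a fraction of full scale, then the turn, a rotation vector about the tool's x, y, z as a fraction of full scale, then the opening, from -1 (shut) to 1 (fully open). In form: [[x, y, z, ax, ay, az, jaw], ...]. A call has 1 to 20 rows; each row is the pose to reach, as a shift and turn from the pose measured when the call began, along the tool's axes at that moment; what a row does not reach only later rows make up. Full scale, the value 1, is 1000 mm for a shift and 120 degrees for a turn. A row lasts 1/12 s, in which the tool goes at most 41.7 mm and 7.16 degrees, less where a joint would pass 70% of its speed; a pose out of reach is approached as far as the arm can. A call with a number of a shift or a turn outside -1 to 1 is refused whole. A call with a gripper value outside its range is refused whole. The fingers move at their own pace and stop on an object; the grip force is fixed at half the most. Time passes only in rows, so rows that repeat a pose let the fingers close. It gives the time, the measured TCP pose, the force and the opening at its end, in the units of the state.
- r.get_state(): the state, without advancing time (a new reading comes with each control period).
- r.grab_frame(name): name is "scene" or "top" or "wrist"; returns a dict with "img" (420x560x3 uint8, red, green, blue), "fx", "fy", "cx", "cy" (pixels), "extrinsics" (4x4, takes a point from camera to world coordinates); the wrist camera has in their place "T_tool_cam" (4x4, takes a point from camera to tool coordinates, whose origin is the TCP and whose axes are the tool frame's). Camera axes: x right, y down, z forward; pixel columns grow to the right and rows downward; lengths in mm; the calibration is good to about 2 mm. A picture is of the moment at which its call begins: read the wrist's pose just before it. There is no depth.
- r.job_done(): hands the job in, once; it reports no verdict.
The state is a dict: "t": time; "qpos": joint angles; "qd": joint speeds; "tau": joint torques, N m; "ee_pos": TCP position; "tcp_rot": TCP orientation; "wrist_force": force on the tool from outside, world axes, zero at the start; "wrist_torque": the same for the moment, N m; "finger_gap": opening from 0.0 (shut) to 1.0 (fully open).
Only numpy, scipy, OpenCV 4.12 (cv2) and the standard library are available. Lean on these libraries where they do the work, as an engineer would, in place of code of your own. Each camera call takes 0.05 s, during which the arm holds its last target.

## Working session

There is one attempt and no reset: what is moved stays moved. The work goes in short steps, Python scripts to look and compute and a shell command to move; the robot and the scene stay as the last step left them, time stands still between calls to the robot, and variables do not carry over. Pictures are saved under pics/ and viewed, and the job is handed in when it is done.

```bash
ls; mkdir -p pics
python3 - <<'E'
from rig import r
import cv2,json,numpy as np
s=r.get_state();print(s)
for n in("scene","top","wrist"):
    f=r.grab_frame(n);cv2.imwrite(f"pics/{n}0.png",f["img"][:,:,::-1])
    print(n,{k:(np.round(v,4).tolist() if hasattr(v,'tolist') else v) for k,v in f.items() if k!="img"})
E
```

```text
pics
{'t': 0.0, 'qpos': array([1.14340507e+00, 3.13995464e-01, 4.50023351e-02, 1.30361860e+00,
       2.26734592e-05, 1.43121799e+00]), 'qd': array([-0.00067899,  0.00031622,  0.00019339,  0.00076375,  0.00067425,
        0.00022854]), 'tau': array([-9.67069104e-05, -4.80627465e+01,  2.98532581e+01,  1.93315884e-02,
        5.88906801e-06,  1.00989152e-05]), 'ee_pos': array([163.00650292, 550.90860012, 244.42122023]), 'tcp_rot': array([ 2.51637205e+00,  1.87939024e+00, -2.51636230e-03]), 'wrist_force': array([ 0.33230429,  0.42867522, -0.22189487]), 'wrist_torque': array([ 0.0482395 , -0.00492678, -0.04113854]), 'finger_gap': 0.9991103879340604}
scene {'fx': 465.2617914933806, 'fy': 465.2617914933806, 'cx': 279.04682936793273, 'cy': 211.52584342323414, 'extrinsics': [[0.8297, -0.2409, 0.5035, -67.3633], [-0.5581, -0.3754, 0.74, -769.4631], [0.0107, -0.895, -0.4459, 572.1369], [0.0, 0.0, 0.0, 1.0]]}
top {'fx': 454.3684841612225, 'fy': 454.3684841612225, 'cx': 281.6695357328354, 'cy': 204.99986818846003, 'extrinsics': [[0.0055, -0.9892, 0.1461, 384.5239], [-0.9993, -0.0108, -0.0356, 44.2974], [0.0368, -0.1458, -0.9886, 913.0984], [0.0, 0.0, 0.0, 1.0]]}
wrist {'fx': 311.034870088509, 'fy': 311.034870088509, 'cx': 281.82108572330344, 'cy': 211.05067721780054, 'T_tool_cam': [[1.0, 0.0009, 0.0001, 0.8638], [-0.0009, 0.9601, 0.2797, -70.7136], [0.0001, -0.2797, 0.9601, -128.986], [0.0, 0.0, 0.0, 1.0]]}
```

View pics/scene0.png

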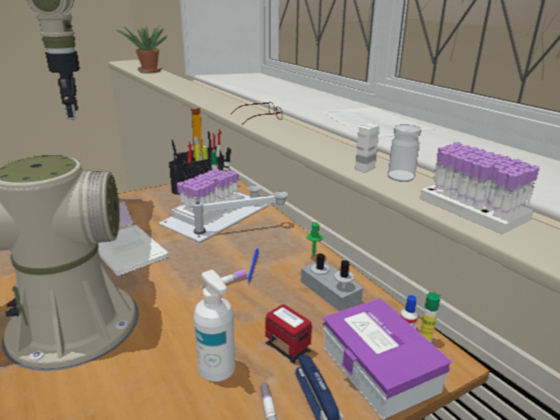

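View pics/top0.png

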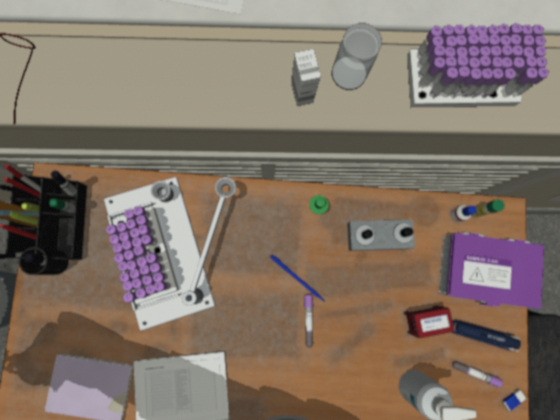

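View pics/wrist0.png

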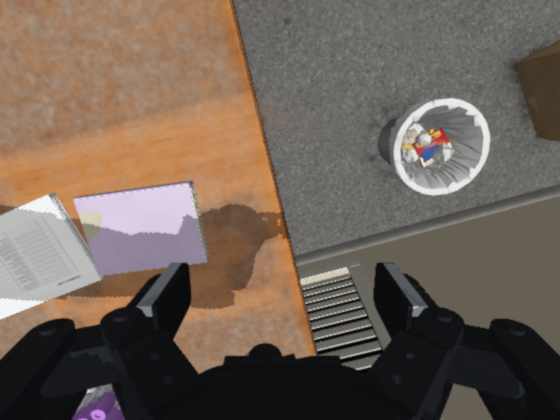

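The scene view shows the cradle at (215,200), the pin block at (332,283), and a green look-alike at (314,240). In the top view the pivot is near (190,297), the post near (163,190) and the eye near (226,188). The pins in the block are near (366,233) and (405,232). I'll enlarge these next.

Run:
```python
import cv2
t=cv2.imread("pics/top0.png");s=cv2.imread("pics/scene0.png")
cv2.imwrite("pics/c1.png",cv2.resize(t[165:335,95:255],None,fx=3.5,fy=3.5,interpolation=cv2.INTER_CUBIC))
cv2.imwrite("pics/c2.png",cv2.resize(t[180:270,290:430],None,fx=5,fy=5,interpolation=cv2.INTER_CUBIC))
cv2.imwrite("pics/c3.png",cv2.resize(s[210:320,280:380],None,fx=5,fy=5,interpolation=cv2.INTER_CUBIC))
cv2.imwrite("pics/c4.png",cv2.resize(s[160:250,150:310],None,fx=5,fy=5,interpolation=cv2.INTER_CUBIC))
```

```text
(no output)
```

View pics/c1.png

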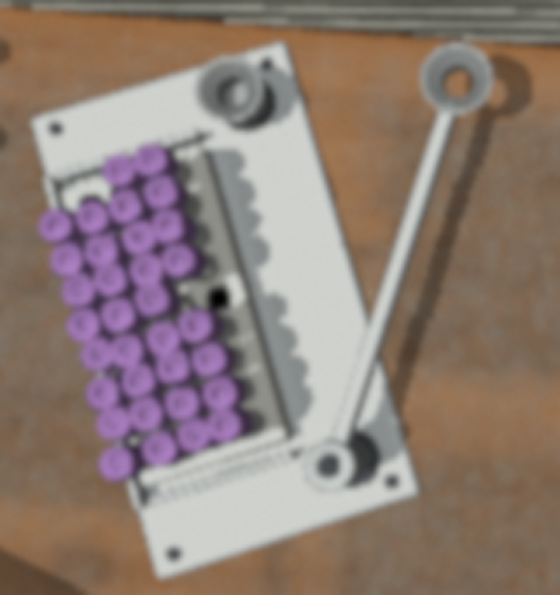

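View pics/c2.png

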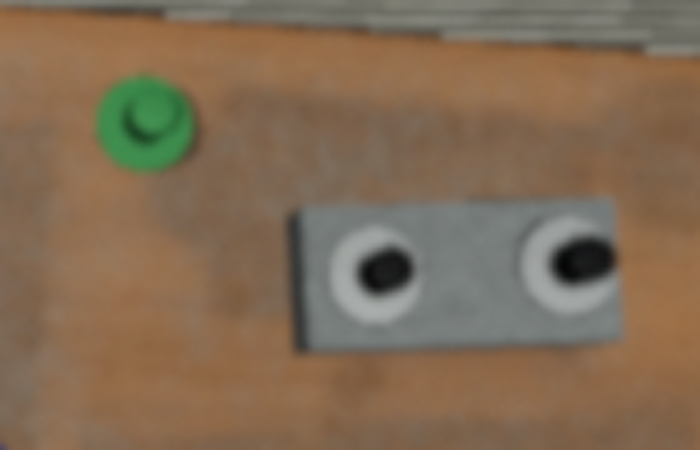

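View pics/c3.png

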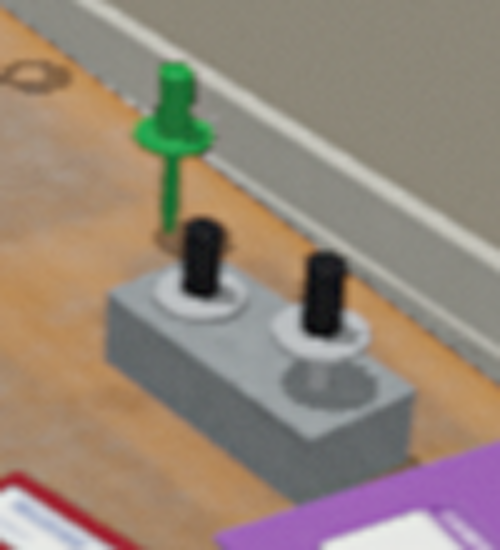

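View pics/c4.png

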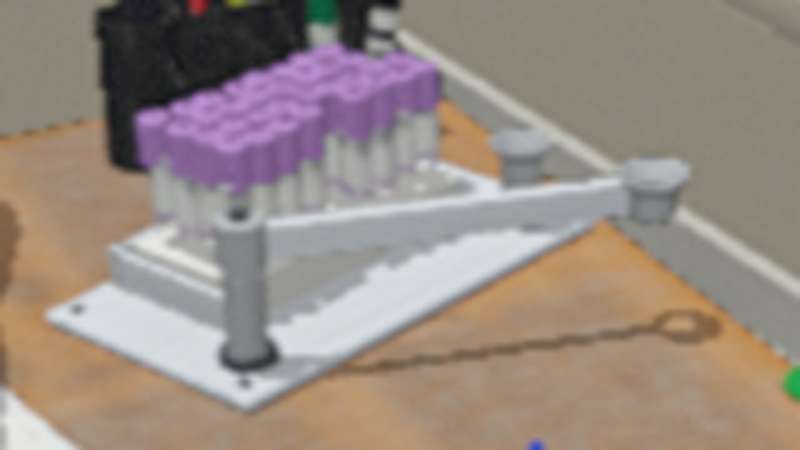

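```bash
cat > h.py <<'E'
import numpy as np
from rig import r
from scipy.spatial.transform import Rotation as R
CAM={}
def cam(n):
    import json
    K=dict(scene=(465.2618,279.0468,211.5258,[[0.8297,-0.2409,0.5035,-67.3633],[-0.5581,-0.3754,0.74,-769.4631],[0.0107,-0.895,-0.4459,572.1369]]),
     top=(454.3685,281.6695,205.0,[[0.0055,-0.9892,0.1461,384.5239],[-0.9993,-0.0108,-0.0356,44.2974],[0.0368,-0.1458,-0.9886,913.0984]]))
    return K[n]
def px(n,u,v,z):
    f,cx,cy,T=cam(n);T=np.array(T)
    d=T[:,:3]@np.array([(u-cx)/f,(v-cy)/f,1]);o=T[:,3]
    return (o+d*(z-o[2])/d[2]).round(1)
def crop(x0,y0,f,u,v): return x0+(u+.5)/f-.5,y0+(v+.5)/f-.5
def wpx(s,u,v,z,fx=311.035,cx=281.821,cy=211.051):
    T=np.array([[1,.0009,.0001,.8638],[-.0009,.9601,.2797,-70.7136],[.0001,-.2797,.9601,-128.986]])
    Rt=R.from_rotvec(s["tcp_rot"]).as_matrix()
    o=Rt@T[:,3]+s["ee_pos"];d=Rt@T[:,:3]@np.array([(u-cx)/fx,(v-cy)/fx,1])
    return (o+d*(z-o[2])/d[2]).round(1)
E
python3 - <<'E'
from h import *
s=r.get_state();print(s["ee_pos"],R.from_rotvec(s["tcp_rot"]).as_matrix().round(3))
c1=lambda u,v,z:px("top",*crop(95,165,3.5,u,v),z)
c2=lambda u,v,z:px("top",*crop(290,180,5,u,v),z)
c3=lambda u,v,z:px("scene",*crop(280,210,5,u,v),z)
c4=lambda u,v,z:px("scene",*crop(150,160,5,u,v),z)
post=c1(236,95,56);eye=c1(457,80,84);piv=c1(329,465,86)
print("post",post,c4(521,141,56),"eye",eye,c4(656,172,84),"piv",piv,c4(241,222,86))
print("d",np.hypot(*(post-piv)[:2]),np.hypot(*(eye-piv)[:2]))
for p in[(35,120),(283,42),(416,492),(160,577)]:print("tray",c1(*p,8))
print("long collar",c2(568,265,59),"head",c2(597,256,91),"scene head",c3(326,260,91),"collar",c3(321,330,59))
print("short",c2(375,274,39),c3(201,293,39), c3(205,226,71))
for p in[(300,210),(613,200),(622,340),(303,352)]:print("block",c2(*p,35))
print("green",c2(145,125,59),c3(174,135,54),c3(175,70,86))
print("sill edge rows", px("top",100,130,0),px("top",100,165,0),px("top",400,180,0))
E
```

```text
[163.06721018 551.01866665 244.60266776] [[ 0.284  0.959 -0.001]
 [ 0.959 -0.284 -0.001]
 [-0.001 -0.    -1.   ]]
post [534.1 240.7  56. ] [538.8 247.   56. ] eye [538.6 119.   84. ] [543.4 121.2  84. ] piv [339.  178.8  86. ] [339.4 176.9  86. ]
d 204.68419577485705 208.36554417657447
tray [526.6 364.3   8. ]
tray [573.7 226.2   8. ]
tray [320.2 143.    8. ]
tray [274.3 281.2   8. ]
long collar [ 460.2 -218.2   59. ] head [ 460.7 -219.2   91. ] scene head [ 461.9 -217.1   91. ] collar [ 462.2 -217.5   59. ]
short [ 457.8 -148.5   39. ] [ 458.9 -148.4   39. ] [ 459.4 -147.8   71. ]
block [ 482.9 -120.4   35. ]
block [ 488.1 -244.3   35. ]
block [ 433.2 -245.9   35. ]
block [ 427.6 -120.7   35. ]
green [512.3 -56.9  59. ] [514. -58.  54.] [514.6 -55.7  86. ]
sill edge rows [671.  385.3   0. ] [597.5 380.7   0. ] [ 574.4 -233.4    0. ]
```

The long pin is the right-hand one: top (404,233), scene (345,262). There is a gap under its collar and it is taller. The short pin is at top (365,235), with its collar on the block, and the green look-alike is at top (319,204). Triangulation from the two cameras agrees to 2 mm on the pin and to 4–6 mm on the post and eye. I'm moving to the front of the bar with the jaws shut and the tool x axis along the shut bar.

```bash
python3 -m inch '[[-0.366,0.439,0.045,0,0,0.461,-1],[-0.366,0.439,0.045,0,0,0.461,-1],[-0.366,0.439,0.045,0,0,0.461,-1],[-0.366,0.439,0.045,0,0,0.461,-1],[-0.366,0.439,0.045,0,0,0.461,-1],[-0.366,0.439,0.045,0,0,0.461,-1],[-0.366,0.439,0.045,0,0,0.461,-1],[-0.366,0.439,0.045,0,0,0.461,-1],[-0.366,0.439,0.045,0,0,0.461,-1],[-0.366,0.439,0.045,0,0,0.461,-1],[-0.366,0.439,0.045,0,0,0.461,-1],[-0.366,0.439,0.045,0,0,0.461,-1],[-0.366,0.439,0.045,0,0,0.461,-1],[-0.366,0.439,0.045,0,0,0.461,-1],[-0.366,0.439,0.045,0,0,0.461,-1],[-0.366,0.439,0.045,0,0,0.461,-1],[-0.366,0.439,0.045,0,0,0.461,-1],[-0.366,0.439,0.045,0,0,0.461,-1]]'
python3 - <<'E'
from h import *
import cv2
s=r.get_state();print(s["t"],s["ee_pos"],R.from_rotvec(s["tcp_rot"]).as_matrix().round(3).tolist(),s["finger_gap"])
f=r.grab_frame("wrist");cv2.imwrite("pics/w1.png",f["img"][:,:,::-1])
E
```

```text
t: 1.65
ee_pos: [479.2, 76.4, 200.0]
tcp_rot: [3.101, 0.499, -0.002]
wrist_force: [0.6, 0.4, -0.9]
finger_gap: 0.001
1.65 [479.21439928  76.36844953 199.96776407] [[0.95, 0.314, -0.001], [0.314, -0.95, -0.001], [-0.002, 0.0, -1.0]] 0.0011037983337845968
```

View pics/w1.png

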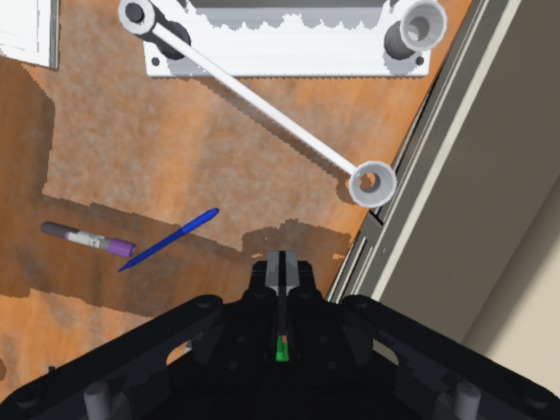

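The wrist view shows the pivot at (138,14), the post mouth at (423,24) and the eye at (372,184). The cradle's front edge is horizontal, so the tool is aligned with the shut bar.

Run:
```python
from h import *
s=r.get_state()
p=wpx(s,423,23,56);e=wpx(s,372.5,184,84);v=wpx(s,137,13,86)
print(p,e,v,np.hypot(*(p-v)[:2]),np.hypot(*(e-v)[:2]))
print("bar left pt",wpx(s,265,112,82), "tray edge",wpx(s,146,76,8),wpx(s,429,76,8))
for z in (100,150,200):print(z,px("top",300,127,z),px("top",300,150,z))
```

```text
[538.9 247.3  56. ] [542.  120.3  84. ] [341.  179.7  86. ] 209.12716227214483 209.59332050425652
bar left pt [443.7 145.6  82. ] tray edge [321.7 141.6   8. ] [578.  226.5   8. ]
100 [651.7 -18.3 100. ] [607.7 -18.3 100. ]
150 [635.3 -14.4 150. ] [593.9 -14.4 150. ]
200 [618.8 -10.6 200. ] [580.2 -10.6 200. ]
```

Everything is consistent (post–pivot 209 mm, eye–pivot 210 mm). I'm descending and then pushing.

```bash
python3 -m inch '[[0,0,0.04,0,0,0,-1],[0,0,0.08,0,0,0,-1],[0,0,0.11,0,0,0,-1],[0,0,0.122,0,0,0,-1],[0,0,0.122,0,0,0,-1],[0.012,-0.025,0.122,0,0,0,-1],[0.018,-0.037,0.122,0,0,0,-1],[0.023,-0.046,0.122,0,0,0,-1],[0.027,-0.055,0.122,0,0,0,-1],[0.032,-0.064,0.122,0,0,0,-1],[0.036,-0.073,0.122,0,0,0,-1],[0.041,-0.082,0.122,0,0,0,-1],[0.046,-0.091,0.122,0,0,0,-1],[0.05,-0.1,0.122,0,0,0,-1],[0.053,-0.106,0.122,0,0,0,-1],[0.055,-0.11,0.122,0,0,0,-1],[0.055,-0.11,0.122,0,0,0,-1]]'
python3 - <<'E'
from h import *
import cv2
s=r.get_state();print(s["t"],s["ee_pos"],s["wrist_force"])
f=r.grab_frame("wrist");cv2.imwrite("pics/w2.png",f["img"][:,:,::-1])
f=r.grab_frame("top");cv2.imwrite("pics/t2.png",cv2.resize(f["img"][160:330,90:260,::-1],None,fx=3.5,fy=3.5))
E
```

```text
t: 3.12
ee_pos: [497.0, 199.1, 77.9]
tcp_rot: [3.101, 0.501, -0.002]
wrist_force: [0.8, 0.3, 0.2]
finger_gap: 0.002
3.1167 [497.01800457 199.06078505  77.85426375] [0.77915547 0.29245625 0.24997416]
```

View pics/w2.png

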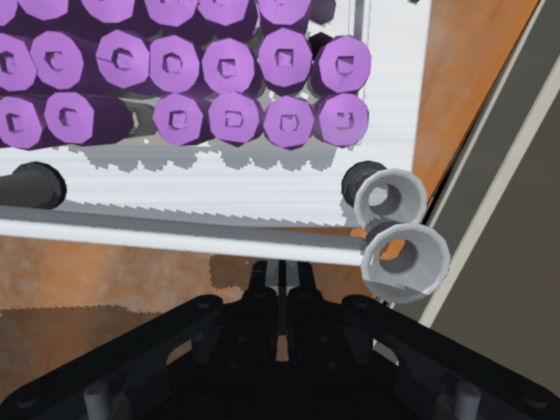

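View pics/t2.png

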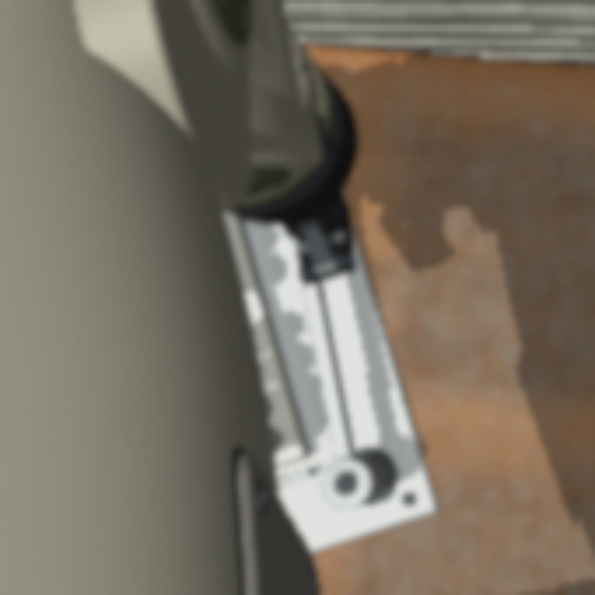

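The bar is most of the way in: eye at (405,258), post at (392,200) in the wrist view. I'll compute how far is left.

```bash
python3 - <<'E'
from h import *
s=r.get_state()
p=wpx(s,390,198,56);e=wpx(s,405,259,84);print(p,e,np.hypot(*(p-e)[:2]))
M=R.from_rotvec(s["tcp_rot"]).as_matrix();print(M.T@(p-e))
E
python3 -m inch '[[0.002,-0.005,0,0,0,0,-1],[0.003,-0.010,0,0,0,0,-1],[0.004,-0.014,0,0,0,0,-1],[0.005,-0.018,0,0,0,0,-1],[0.005,-0.018,0,0,0,0,-1]]'
python3 - <<'E'
from h import *
import cv2
s=r.get_state();print(s["t"],s["ee_pos"],s["wrist_force"])
f=r.grab_frame("wrist");cv2.imwrite("pics/w3.png",f["img"][:,:,::-1])
E
```

```text
[538.3 247.3  56. ] [543.8 228.   84. ] 20.068383093812027
[  0.88177008 -20.07013139  27.98485854]
t: 3.63
ee_pos: [495.9, 215.5, 77.9]
tcp_rot: [3.096, 0.498, -0.003]
wrist_force: [0.2, -7.5, 1.0]
finger_gap: -0.001
3.6333 [495.94271072 215.54632786  77.86428379] [ 0.19322274 -7.51999418  0.96069671]
```

View pics/w3.png

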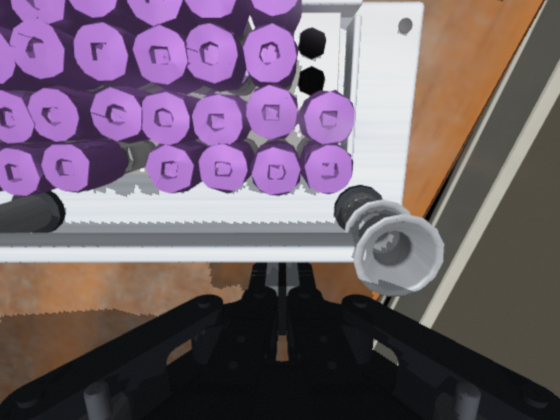

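There is 7.5 N against the stop, the bar is parallel to the cradle edge, and the eye is at (399,248). I'll back off, rise and look.

```bash
python3 -m inch '[[0,0.01,0,0,0,0,-1],[0,0.03,0,0,0,0,-1],[0,0.05,0,0,0,0,-1],[0,0.05,0,0,0,0,-1],[0,0.05,-0.04,0,0,0,-0.2],[0,0.05,-0.08,0,0,0,-0.2],[0,0.05,-0.12,0,0,0,-0.2],[0,0.05,-0.14,0,0,0,-0.2],[0,0.05,-0.14,0,0,0,-0.2]]'
python3 - <<'E'
from h import *
import cv2
s=r.get_state();print(s["t"],s["ee_pos"],s["wrist_force"],s["finger_gap"])
f=r.grab_frame("wrist");cv2.imwrite("pics/w4.png",f["img"][:,:,::-1])
cv2.imwrite("pics/w4c.png",cv2.resize(f["img"][100:220,330:450,::-1],None,fx=5,fy=5,interpolation=cv2.INTER_CUBIC))
E
```

```text
t: 4.43
ee_pos: [514.7, 169.6, 224.0]
tcp_rot: [3.097, 0.498, 0.013]
wrist_force: [0.6, 0.2, 0.1]
finger_gap: 0.399
4.4333 [514.7076325  169.64763765 224.02375037] [0.5724737  0.18249905 0.13613364] 0.3993469092316113
```

View pics/w4.png

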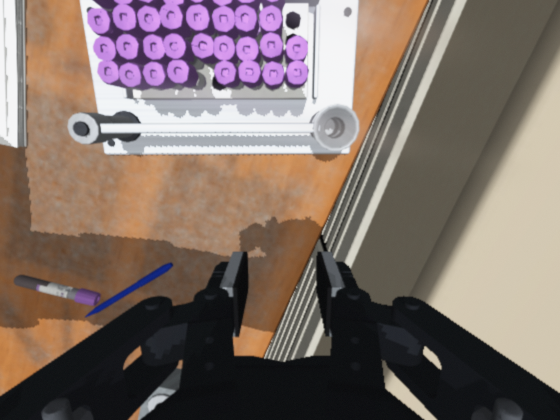

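View pics/w4c.png

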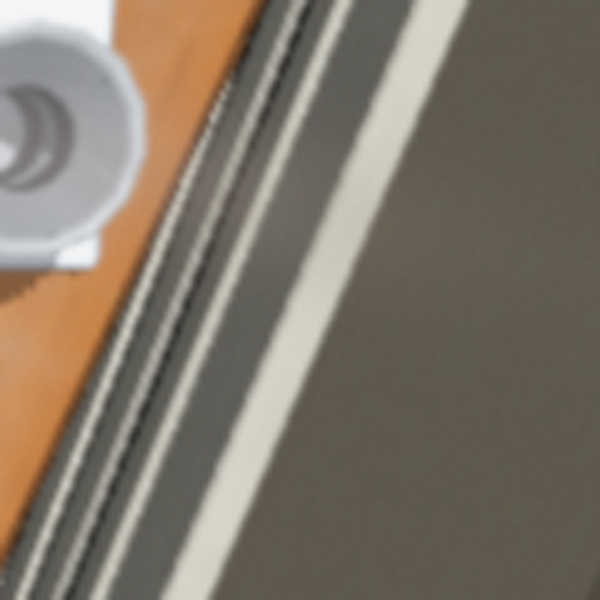

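Run:
```python
import cv2
i=cv2.imread("pics/w4.png")
cv2.imwrite("pics/w4d.png",cv2.resize(i[95:165,295:375],None,fx=8,fy=8,interpolation=cv2.INTER_CUBIC))
```

```text
(no output)
```

View pics/w4d.png

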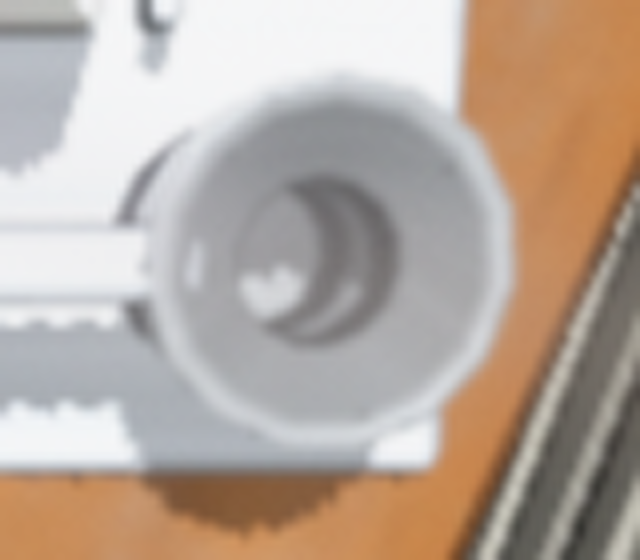

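```bash
python3 - <<'E'
from h import *
s=r.get_state()
print(wpx(s,336.4,127.2,84),"bore",wpx(s,295+318.5/8-.5,95+262.5/8-.5,74))
M=R.from_rotvec(s["tcp_rot"]).as_matrix();print(M.round(3).tolist(),M.T@(np.array([461.5,-217.8,215])-s["ee_pos"]))
E
python3 -m inch '[[-0.171,0.351,0.01,0,0,0,0],[-0.171,0.351,0.01,0,0,0,0],[-0.171,0.351,0.01,0,0,0,0],[-0.171,0.351,0.01,0,0,0,0],[-0.171,0.351,0.01,0,0,0,0],[-0.171,0.351,0.01,0,0,0,0],[-0.171,0.351,0.01,0,0,0,0],[-0.171,0.351,0.01,0,0,0,0],[-0.171,0.351,0.01,0,0,0,0],[-0.171,0.351,0.01,0,0,0,0],[-0.171,0.351,0.01,0,0,0,0],[-0.171,0.351,0.01,0,0,0,0],[-0.171,0.351,0.01,0,0,0,0]]'
python3 - <<'E'
from h import *
import cv2
s=r.get_state();print(s["t"],s["ee_pos"],s["wrist_force"],s["finger_gap"])
f=r.grab_frame("wrist");cv2.imwrite("pics/w5.png",f["img"][:,:,::-1])
E
```

```text
[537.4 245.4  84. ] bore [537.4 245.1  74. ]
[[0.95, 0.314, 0.005], [0.314, -0.95, -0.004], [0.004, 0.005, -1.0]] [-170.9430236   351.30925051    7.27838224]
t: 5.57
ee_pos: [460.8, -216.4, 211.1]
tcp_rot: [3.099, 0.499, 0.005]
wrist_force: [-0.6, 1.3, 0.1]
finger_gap: 0.497
5.5667 [ 460.803883   -216.4232372   211.10252572] [-0.62908253  1.34472263  0.05048674] 0.4970557838868107
```

View pics/w5.png

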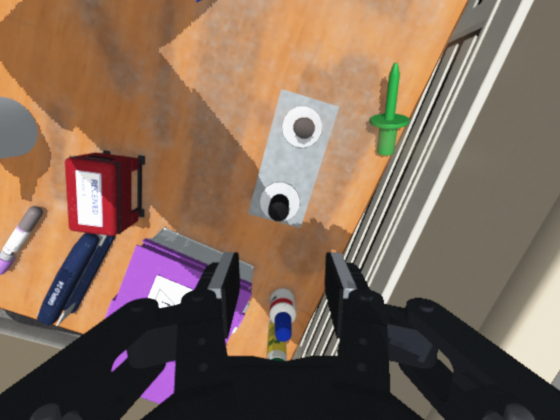

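The long pin's head is at (278,207), with the short pin at (303,127). The green pin at (390,120) looks odd, so I'm checking it from the fixed cameras and enlarging the long pin.

Run:
```python
from h import *
import cv2
i=cv2.imread("pics/w5.png")
cv2.imwrite("pics/w5c.png",cv2.resize(i[50:240,240:430],None,fx=3.15,fy=3.15,interpolation=cv2.INTER_CUBIC))
f=r.grab_frame("scene");cv2.imwrite("pics/s5.png",cv2.resize(f["img"][180:330,250:400,::-1],None,fx=3.5,fy=3.5,interpolation=cv2.INTER_CUBIC))
s=r.get_state()
print("head top",wpx(s,278,207,91),"green",wpx(s,388,120,10),wpx(s,388,120,59),wpx(s,395,66,5))
```

```text
head top [ 459.2 -215.6   91. ] green [ 543.3 -114.5   10. ] [ 527.9 -119.5   59. ] [530.5 -64.7   5. ]
```

View pics/w5c.png

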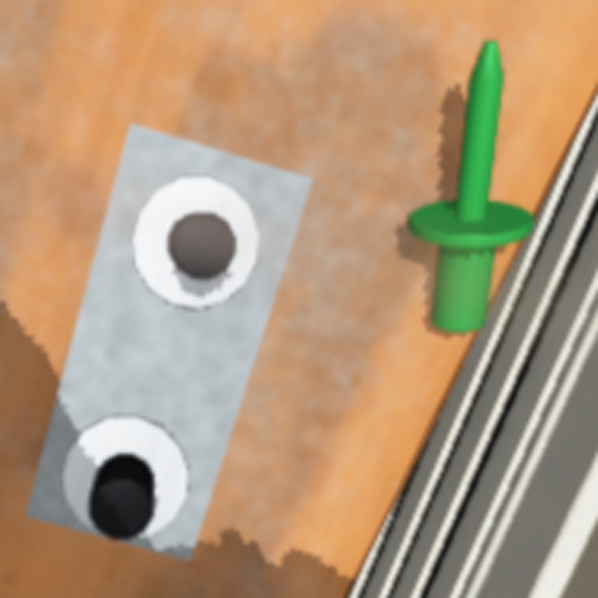

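View pics/s5.png

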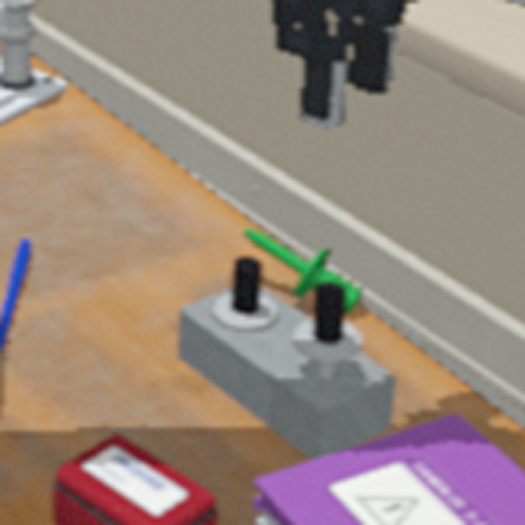

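The green pin, which stood free on its nose, has toppled by itself. The gripper never came within 100 mm of it and the force readings showed nothing. It lies still on the desk at about (540,-110), and I'm leaving it alone. Next I refine the long pin's position.

Run:
```python
from h import *
s=r.get_state()
h=wpx(s,*crop(240,50,3.15,122,508),91);c=wpx(s,*crop(240,50,3.15,125,478),59)
print(h,c)
M=R.from_rotvec(s["tcp_rot"]).as_matrix();print(s["ee_pos"],M.T@(np.array([460.6,-218,77])-s["ee_pos"]), M[:,2])
```

```text
[ 460.6 -218.8   91. ] [ 461.2 -218.7   59. ]
[ 461.27874599 -215.99616956  211.73671594] [ -1.74071516   1.16058844 134.73708324] [ 0.00450434 -0.00262235 -0.99998642]
```

```bash
python3 -m inch '[[-0.001,0.0015,0.035,0,0,0,0],[-0.001,0.0015,0.07,0,0,0,0],[-0.001,0.0015,0.1,0,0,0,0],[-0.001,0.0015,0.12,0,0,0,0],[-0.001,0.0015,0.135,0,0,0,0],[-0.001,0.0015,0.135,0,0,0,0],[-0.001,0.0015,0.135,0,0,0,0]]'
python3 - <<'E'
from h import *
import cv2
f=r.grab_frame("wrist");cv2.imwrite("pics/w6.png",f["img"][:,:,::-1])
f=r.grab_frame("scene");cv2.imwrite("pics/s6.png",cv2.resize(f["img"][200:320,270:400,::-1],None,fx=4,fy=4,interpolation=cv2.INTER_CUBIC))
E
```

```text
t: 6.25
ee_pos: [461.1, -216.5, 76.4]
tcp_rot: [3.099, 0.505, 0.004]
wrist_force: [-1.0, 0.7, 0.3]
finger_gap: 0.499
```

View pics/w6.png

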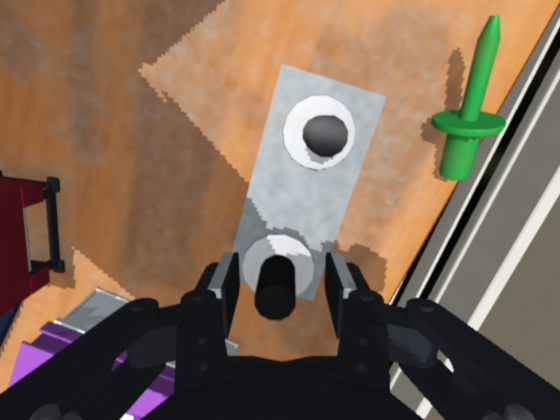

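View pics/s6.png

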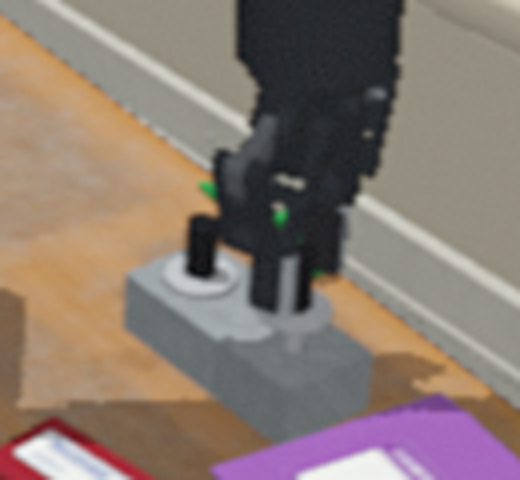

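The pin head is between the jaws, with its top at (275,301) in the wrist view. I'll check the offset.

Run:
```python
from h import *
s=r.get_state()
p=wpx(s,275,301,91)
M=R.from_rotvec(s["tcp_rot"]).as_matrix();print(p,s["ee_pos"],M.T@(p-s["ee_pos"]), M[:,2])
c=wpx(s,278,268,59);print(c,M.T@(c-s["ee_pos"]))
```

```text
[ 461.3 -221.1   91. ] [ 462.4014931  -217.87778971   77.96919568] [ -2.00508301   2.77705096 -13.02556784] [ 0.00608208 -0.00360319 -0.99997501]
[ 462.6 -221.6   59. ] [-1.078492    3.49202865 18.98334085]
```

```bash
python3 -m inch '[[-0.001,0.002,0,0,0,0,0],[-0.001,0.002,0,0,0,0,0],[-0.001,0.002,0,0,0,0,-1],[-0.001,0.002,0,0,0,0,-1],[-0.001,0.002,0,0,0,0,-1],[-0.001,0.002,0,0,0,0,-1],[-0.001,0.002,0,0,0,0,-1],[-0.001,0.002,0,0,0,0,-1],[-0.001,0.002,0,0,0,0,-1],[-0.001,0.002,0,0,0,0,-1]]'
python3 - <<'E'
from h import *
import cv2
s=r.get_state();print(s["ee_pos"],s["wrist_force"],s["finger_gap"])
f=r.grab_frame("wrist");cv2.imwrite("pics/w7.png",f["img"][:,:,::-1])
E
```

```text
t: 7.18
ee_pos: [462.4, -220.5, 78.6]
tcp_rot: [3.096, 0.503, 0.009]
wrist_force: [-1.2, -0.7, 5.8]
finger_gap: 0.188
[ 462.36951065 -220.46815578   78.55569094] [-1.21549802 -0.72216634  5.83185698] 0.18829072991312745
```

View pics/w7.png

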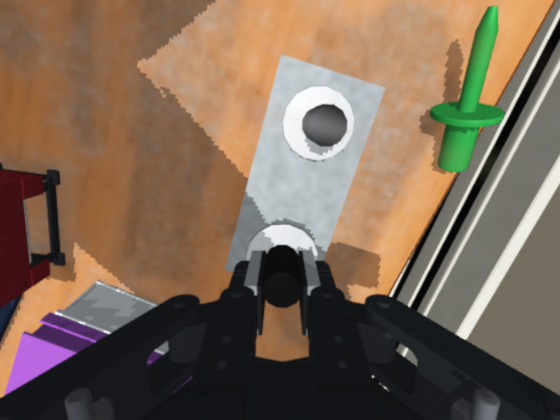

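Gripped: the opening matches an 18 mm head. I'm lifting straight up 120 mm.

```bash
python3 -m inch '[[0,0,-0.01,0,0,0,-1],[0,0,-0.03,0,0,0,-1],[0,0,-0.06,0,0,0,-1],[0,0,-0.09,0,0,0,-1],[0,0,-0.12,0,0,0,-1],[0,0,-0.12,0,0,0,-1],[0,0,-0.12,0,0,0,-1]]'
python3 - <<'E'
from h import *
import cv2
s=r.get_state();print(s["ee_pos"],s["wrist_force"],s["finger_gap"])
M=R.from_rotvec(s["tcp_rot"]).as_matrix();print(M.round(4).tolist(),M.T@(np.array([537.4,245.3,200])-s["ee_pos"]))
f=r.grab_frame("wrist");cv2.imwrite("pics/w8.png",f["img"][:,:,::-1])
f=r.grab_frame("scene");cv2.imwrite("pics/s8.png",cv2.resize(f["img"][150:320,250:400,::-1],None,fx=3.5,fy=3.5,interpolation=cv2.INTER_CUBIC))
E
```

```text
t: 7.82
ee_pos: [462.6, -220.6, 200.8]
tcp_rot: [3.093, 0.502, 0.014]
wrist_force: [-0.2, -0.2, -1.4]
finger_gap: 0.19
[ 462.62720819 -220.63578673  200.79763867] [-0.1770633  -0.20223019 -1.44739056] 0.1902245520333432
[[0.9485, 0.3165, 0.0104], [0.3166, -0.9485, -0.0067], [0.0078, 0.0097, -0.9999]] [ 218.41703823 -418.30530989   -1.55855824]
```

View pics/w8.png

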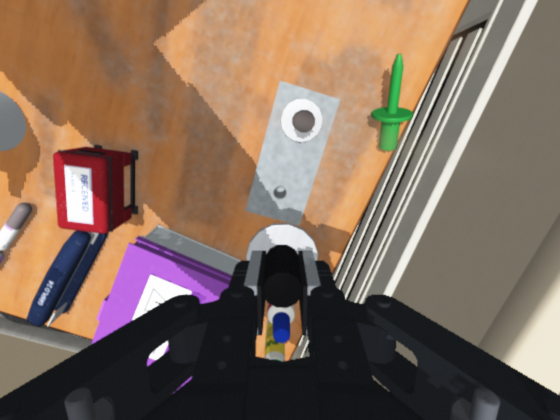

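View pics/s8.png

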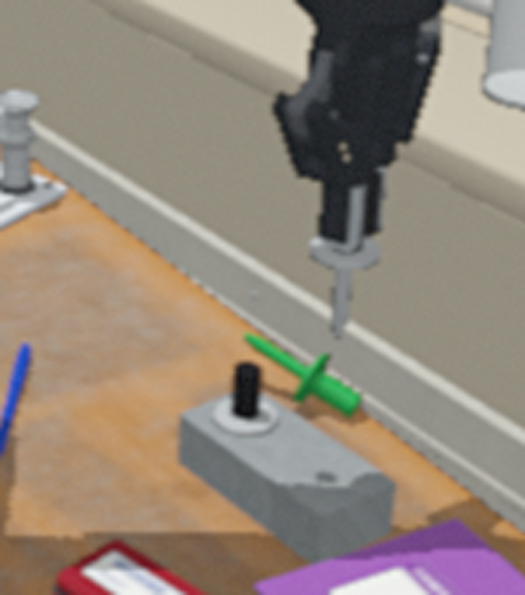

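The pin is free and held upright. Scene crop tip is about (337,335) and the short pin is untouched. I'll check where the pin sits in the tool.

Run:
```python
from h import *
s=r.get_state();M=R.from_rotvec(s["tcp_rot"]).as_matrix();e=s["ee_pos"]
for n,p in (("tip",px("scene",*crop(250,150,3.5,337,337),e[2]-73)),("collar",px("scene",*crop(250,150,3.5,344,251),e[2]-19)),("collar w",wpx(s,283,256,e[2]-19)),("headtop w",wpx(s,282,287,e[2]+13))):print(n,p,M.T@(p-e))
```

```text
tip [ 462.4 -216.   125. ] [ 2.04794454 -3.4053964  73.0140012 ]
collar [ 459.9 -218.3  179. ] [-0.80689278 -1.72072169 19.00889241]
collar w [ 461.6 -216.   179. ] [ 1.53370758 -3.36437228 19.01053948]
headtop w [ 460.7 -215.6  211. ] [  0.95156827  -3.85430109 -12.99557061]
```

```bash
python3 -m inch '[[0.01,-0.02,0,0,0,0,-1],[0.03,-0.055,0,0,0,0,-1],[0.05,-0.09,0,0.0046,-0.0037,0,-1],[0.218,-0.418,0,0.0046,-0.0037,0,-1],[0.218,-0.418,0,0.0046,-0.0037,0,-1],[0.218,-0.418,0,0.0046,-0.0037,0,-1],[0.218,-0.418,0,0.0046,-0.0037,0,-1],[0.218,-0.418,0,0.0046,-0.0037,0,-1],[0.218,-0.418,0,0.0046,-0.0037,0,-1],[0.218,-0.418,0,0.0046,-0.0037,0,-1],[0.218,-0.418,0,0.0046,-0.0037,0,-1],[0.218,-0.418,0,0.0046,-0.0037,0,-1],[0.218,-0.418,0,0.0046,-0.0037,0,-1],[0.218,-0.418,0,0.0046,-0.0037,0,-1],[0.218,-0.418,0,0.0046,-0.0037,0,-1],[0.218,-0.418,0,0.0046,-0.0037,0,-1]]'
python3 - <<'E'
from h import *
import cv2
s=r.get_state();print(s["t"],s["ee_pos"],s["wrist_force"],s["finger_gap"],R.from_rotvec(s["tcp_rot"]).as_matrix()[:,2])
f=r.grab_frame("wrist");cv2.imwrite("pics/w9.png",f["img"][:,:,::-1])
f=r.grab_frame("scene");cv2.imwrite("pics/s9.png",cv2.resize(f["img"][100:250,180:330,::-1],None,fx=4,fy=4,interpolation=cv2.INTER_CUBIC))
E
```

```text
t: 9.25
ee_pos: [534.9, 244.6, 195.7]
tcp_rot: [-3.098, -0.501, 0.01]
wrist_force: [0.2, -0.3, -0.4]
finger_gap: 0.187
9.25 [534.87717326 244.63791533 195.73255951] [ 0.17765024 -0.31112462 -0.40494736] 0.1872407957735384 [-0.00660797  0.0019987  -0.99997617]
```

View pics/w9.png

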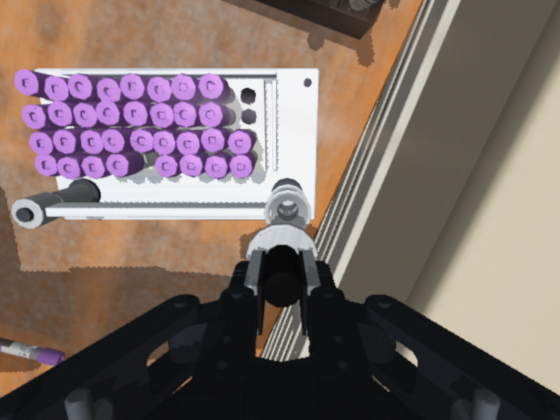

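View pics/s9.png

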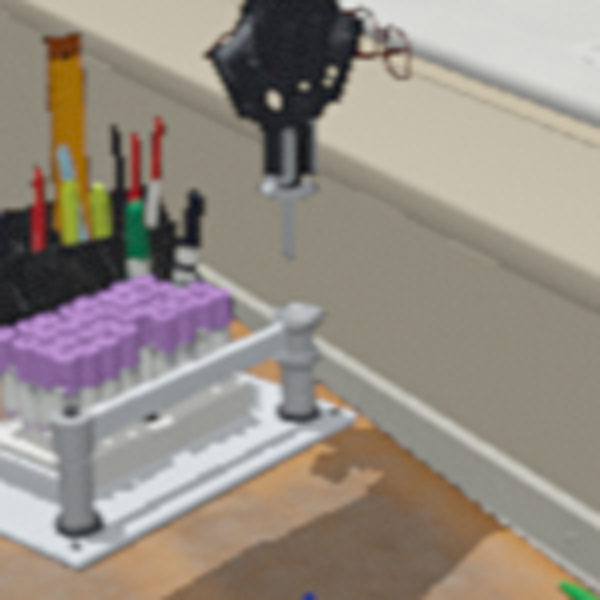

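The pin hangs near the eye: in the scene crop the tip is at (290,258) and the eye at (300,313). I'll work out the relative offset within the same images.

Run:
```python
from h import *
import cv2
s=r.get_state();M=R.from_rotvec(s["tcp_rot"]).as_matrix();e=s["ee_pos"];print(e,M[:,2])
tip=px("scene",*crop(180,100,4,290,258),e[2]-73);col=px("scene",*crop(180,100,4,288,187),e[2]-18);eye=px("scene",*crop(180,100,4,299,315),84)
print(tip,col,eye,"tool-frame eye-tip",M.T@(eye-tip),M.T@(eye-col))
w=wpx(s,288,208,74);print("bore w",w,M.T@(w-e))
i=cv2.imread("pics/w9.png");cv2.imwrite("pics/w9c.png",cv2.resize(i[170:310,220:350],None,fx=4,fy=4,interpolation=cv2.INTER_CUBIC))
```

```text
[535.38478823 244.42939871 196.4372321 ] [-0.00527738  0.00260261 -0.99998269]
[538.8 254.  123.4] [531.2 242.3 178.4] [540.6 246.3  84. ] tool-frame eye-tip [-0.54859132  8.03800878 39.36977854] [10.57661303 -0.45002933 94.35916877]
bore w [540.5 246.8  74. ] [  6.1143182   -0.13540937 122.41428725]
```

View pics/w9c.png

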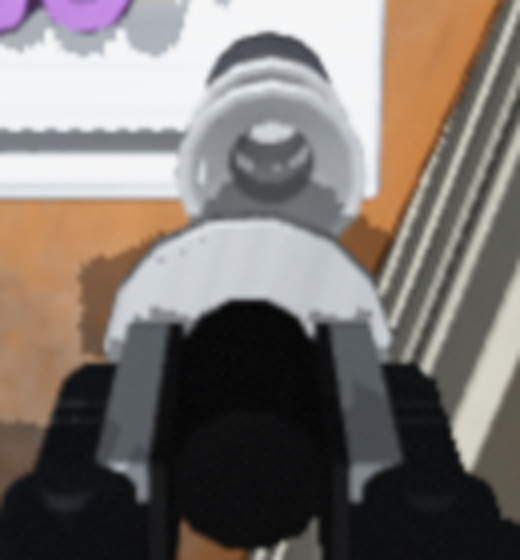

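Both views agree that the pin must go about +5 mm along tool x and +3 mm along tool y. I'll shift, descend until the tip is just above the mouth, and look again.

```bash
python3 -m inch '[[0.005,0.003,0,0,0,0,-1],[0.005,0.003,0.01,0,0,0,-1],[0.005,0.003,0.02,0,0,0,-1],[0.005,0.003,0.028,0,0,0,-1],[0.005,0.003,0.028,0,0,0,-1],[0.005,0.003,0.028,0,0,0,-1]]'
python3 - <<'E'
from h import *
import cv2
s=r.get_state();print(s["t"],s["ee_pos"],s["wrist_force"],R.from_rotvec(s["tcp_rot"]).as_matrix()[:,2])
f=r.grab_frame("wrist");cv2.imwrite("pics/w10c.png",cv2.resize(f["img"][170:310,220:350,::-1],None,fx=4,fy=4,interpolation=cv2.INTER_CUBIC))
f=r.grab_frame("scene");cv2.imwrite("pics/s10.png",cv2.resize(f["img"][130:210,220:290,::-1],None,fx=8,fy=7,interpolation=cv2.INTER_CUBIC))
E
```

```text
t: 9.85
ee_pos: [540.0, 242.9, 167.1]
tcp_rot: [-3.098, -0.5, 0.012]
wrist_force: [0.2, 0.4, 0.7]
finger_gap: 0.184
9.85 [540.04746198 242.91362443 167.09900337] [0.21930288 0.38134672 0.66513097] [-0.00774863  0.00188363 -0.9999682 ]
```

View pics/w10c.png

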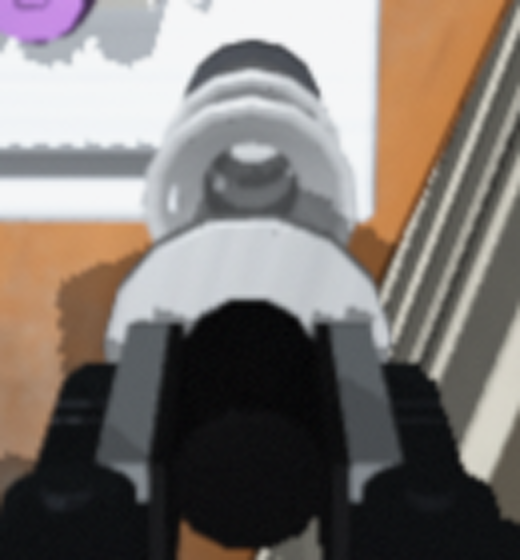

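View pics/s10.png

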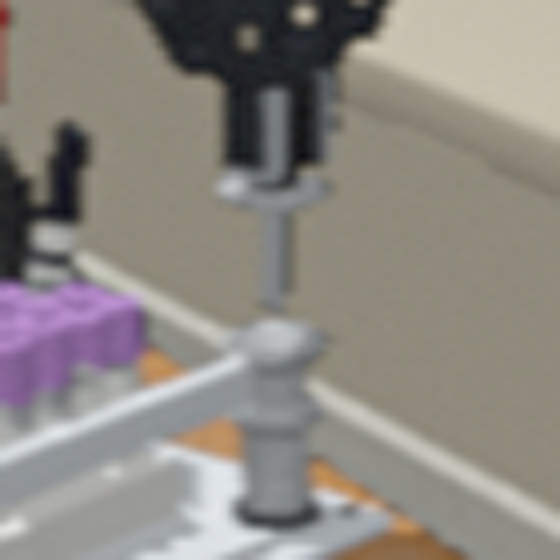

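The wrist view shows the collar centred under the eye in tool x (248 vs 250). In the scene view the tip is 7 crop pixels (about 2 mm) left of the eye centre. I'll nudge 2 mm along tool y and go in, reading the force.

```bash
python3 -m inch '[[0,0.002,0,0,0,0,-1],[0,0.002,0.005,0,0,0,-1],[0,0.002,0.01,0,0,0,-1],[0,0.002,0.015,0,0,0,-1],[0,0.002,0.02,0,0,0,-1],[0,0.002,0.025,0,0,0,-1],[0,0.002,0.025,0,0,0,-1]]'
python3 - <<'E'
from h import *
import cv2
s=r.get_state();print(s["t"],s["ee_pos"],s["wrist_force"],s["wrist_torque"],R.from_rotvec(s["tcp_rot"]).as_matrix()[:,2])
f=r.grab_frame("wrist");cv2.imwrite("pics/w11c.png",cv2.resize(f["img"][170:310,220:350,::-1],None,fx=4,fy=4,interpolation=cv2.INTER_CUBIC))
f=r.grab_frame("scene");cv2.imwrite("pics/s11.png",cv2.resize(f["img"][130:210,220:290,::-1],None,fx=8,fy=7,interpolation=cv2.INTER_CUBIC))
E
```

```text
t: 10.53
ee_pos: [540.5, 241.2, 141.8]
tcp_rot: [-3.098, -0.5, 0.011]
wrist_force: [-0.6, 0.0, 0.6]
finger_gap: 0.186
10.5333 [540.51068041 241.2406552  141.77299164] [-0.55679357  0.03741341  0.60716312] [0.00498648 0.00390727 0.02736273] [-0.00770441  0.00187055 -0.99996857]
```

View pics/w11c.png

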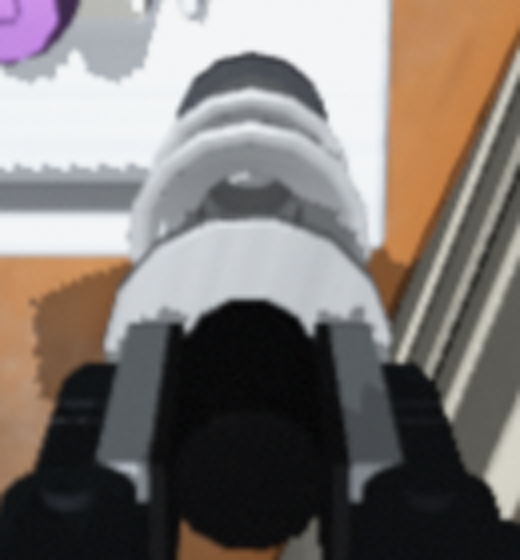

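View pics/s11.png

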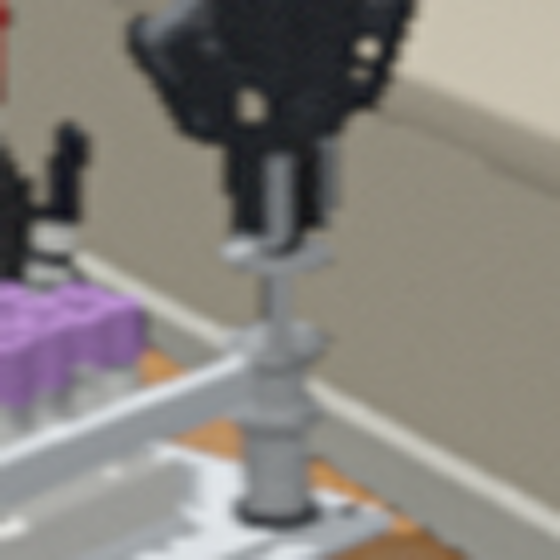

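The tip is inside the eye (z about 69) with no force. Continuing.

```bash
python3 -m inch '[[0,0.001,0.004,0,0,0,-1],[0,0.001,0.008,0,0,0,-1],[0,0.001,0.012,0,0,0,-1],[0,0.001,0.016,0,0,0,-1],[0,0.001,0.02,0,0,0,-1],[0,0.001,0.024,0,0,0,-1],[0,0.001,0.024,0,0,0,-1]]'
python3 - <<'E'
from h import *
import cv2
s=r.get_state();print(s["t"],s["ee_pos"],s["wrist_force"],s["wrist_torque"])
f=r.grab_frame("scene");cv2.imwrite("pics/s12.png",cv2.resize(f["img"][130:210,220:290,::-1],None,fx=8,fy=7,interpolation=cv2.INTER_CUBIC))
E
```

```text
t: 11.22
ee_pos: [540.6, 240.3, 117.8]
tcp_rot: [-3.098, -0.5, 0.012]
wrist_force: [-0.9, -0.4, -1.5]
finger_gap: 0.189
11.2167 [540.62152721 240.32174106 117.75104293] [-0.85571119 -0.35214224 -1.5374852 ] [-0.00498478 -0.05674599  0.08157504]
```

View pics/s12.png

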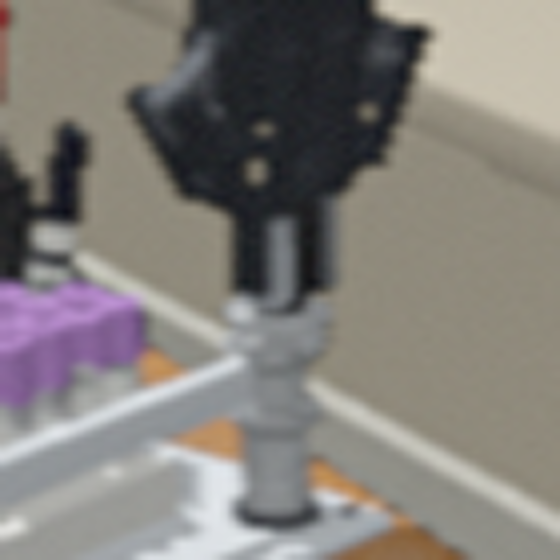

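The pin is well into the post (tip at about z 45) and barely touching anything. I'll go the last 10 mm or so down to seat the collar.

```bash
python3 -m inch '[[0,0,0.003,0,0,0,-1],[0,0,0.005,0,0,0,-1],[0,0,0.007,0,0,0,-1],[0,0,0.009,0,0,0,-1],[0,0,0.009,0,0,0,-1]]'
python3 - <<'E'
from h import *
import cv2
s=r.get_state();print(s["t"],s["ee_pos"],s["wrist_force"],s["wrist_torque"])
f=r.grab_frame("scene");cv2.imwrite("pics/s13.png",cv2.resize(f["img"][130:210,220:290,::-1],None,fx=8,fy=7,interpolation=cv2.INTER_CUBIC))
E
```

```text
t: 11.68
ee_pos: [540.5, 240.3, 108.8]
tcp_rot: [-3.098, -0.5, 0.012]
wrist_force: [0.5, -0.5, 0.4]
finger_gap: 0.19
11.6833 [540.49772802 240.33532327 108.7696845 ] [ 0.47857709 -0.53500556  0.41877887] [-0.00535299  0.02281101  0.00697783]
```

View pics/s13.png

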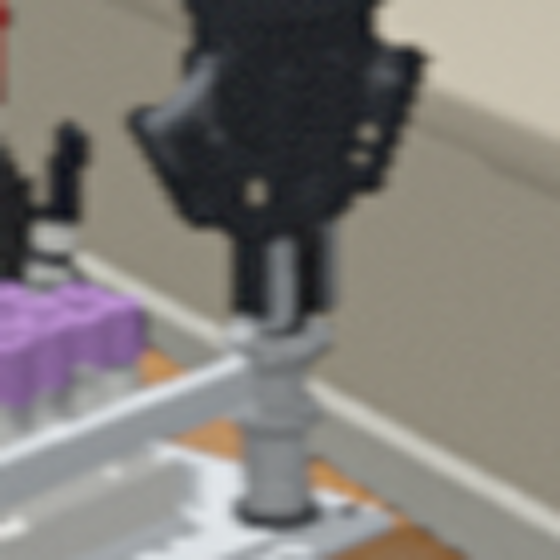

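```bash
python3 -m inch '[[0,0,0.001,0,0,0,-1],[0,0,0.002,0,0,0,-1],[0,0,0.002,0,0,0,-1]]'
python3 -m inch '[[0,0,0,0,0,0,-0.5],[0,0,0,0,0,0,-0.2],[0,0,0,0,0,0,-0.1],[0,0,0,0,0,0,-0.1],[0,0,0,0,0,0,-0.1],[0,0,0,0,0,0,-0.1]]'
python3 - <<'E'
from h import *
import cv2
s=r.get_state();print(s["t"],s["ee_pos"],s["wrist_force"],s["finger_gap"])
f=r.grab_frame("wrist");cv2.imwrite("pics/w14.png",f["img"][:,:,::-1])
f=r.grab_frame("scene");cv2.imwrite("pics/s14.png",cv2.resize(f["img"][130:210,220:290,::-1],None,fx=8,fy=7,interpolation=cv2.INTER_CUBIC))
E
```

```text
t: 11.98
ee_pos: [540.8, 240.4, 107.9]
tcp_rot: [-3.098, -0.5, 0.01]
wrist_force: [-1.2, -1.4, 4.4]
finger_gap: 0.19
t: 12.48
ee_pos: [540.7, 240.4, 107.8]
tcp_rot: [-3.098, -0.5, 0.01]
wrist_force: [1.0, -1.1, -0.7]
finger_gap: 0.455
12.4833 [540.74845088 240.42556583 107.77295181] [ 0.96361108 -1.13855097 -0.65345183] 0.4551507899144914
```

View pics/w14.png

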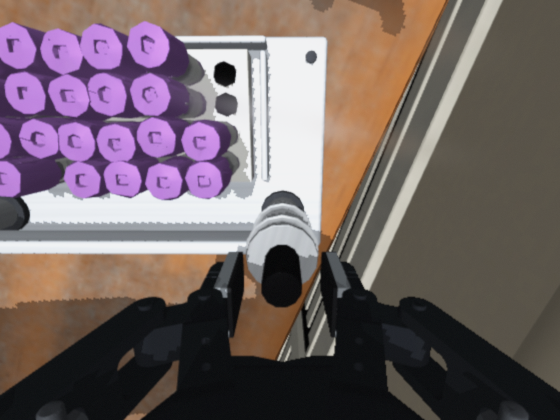

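View pics/s14.png

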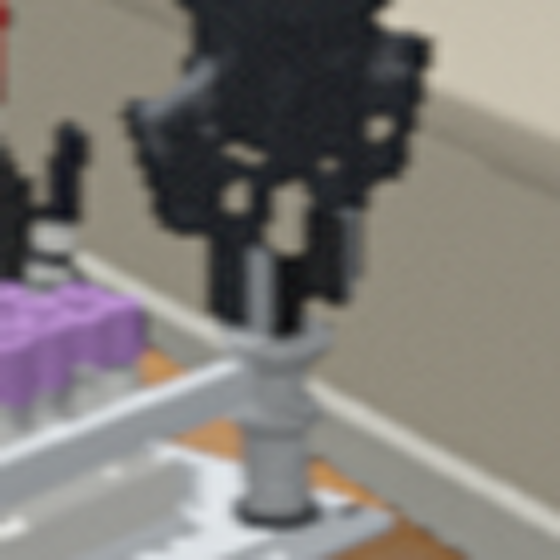

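The collar met the eye at 4.4 N and the jaws opened clear of the head. I'm rising straight up, then checking.

```bash
python3 -m inch '[[0,0,-0.01,0,0,0,-0.1],[0,0,-0.03,0,0,0,-0.1],[0,0,-0.06,0,0,0,-0.1],[0,0,-0.1,0,0,0,-0.1],[0,0.04,-0.14,0,0,0,-0.1],[0,0.08,-0.14,0,0,0,-0.1],[0,0.08,-0.14,0,0,0,-0.1],[0,0.08,-0.14,0,0,0,-0.1]]'
python3 - <<'E'
from h import *
import cv2
s=r.get_state();print(s["t"],s["ee_pos"],s["wrist_force"])
f=r.grab_frame("wrist");cv2.imwrite("pics/w15.png",f["img"][:,:,::-1])
f=r.grab_frame("scene");cv2.imwrite("pics/s15.png",f["img"][:,:,::-1]);cv2.imwrite("pics/s15c.png",cv2.resize(f["img"][130:210,220:290,::-1],None,fx=8,fy=7,interpolation=cv2.INTER_CUBIC))
E
```

```text
t: 13.25
ee_pos: [568.6, 161.7, 249.5]
tcp_rot: [-3.1, -0.494, 0.005]
wrist_force: [-0.4, 0.0, -1.0]
finger_gap: 0.451
13.25 [568.57515725 161.70615779 249.50329669] [-0.41691328  0.01690432 -0.98774881]
```

View pics/w15.png

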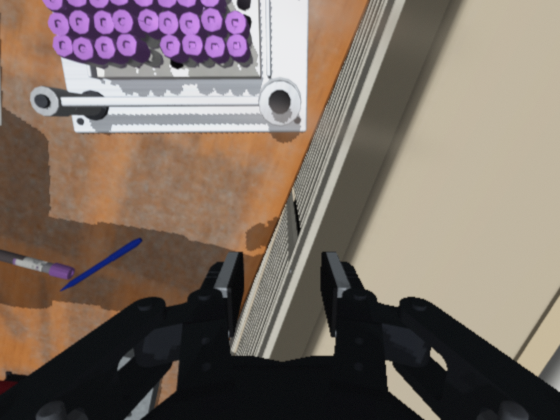

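View pics/s15c.png

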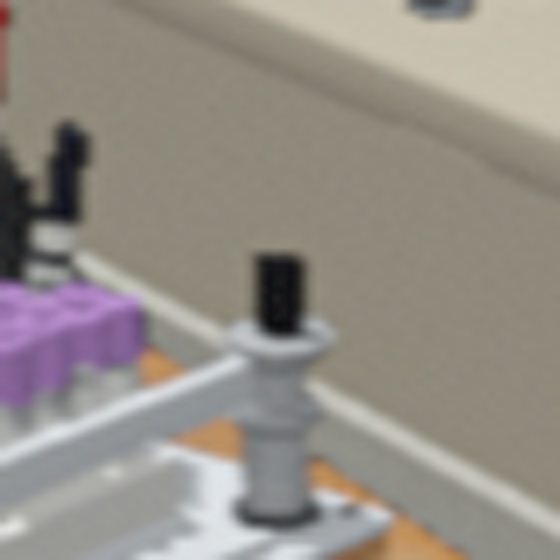

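View pics/s15.png

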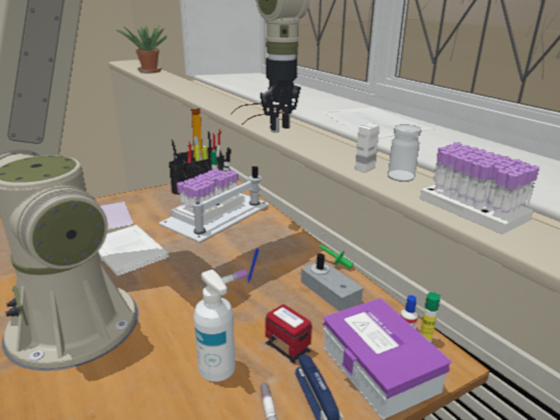

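The long pin stands upright with its collar flat and concentric on the eye: wrist view (280,101), scene (255,172). The bar is shut and parallel to the tray edge, the short pin is still in the block at (320,262), and the gripper is clear. Handing in.

Run:
```python
from h import *
s=r.get_state();h=wpx(s,280,101,120);c=wpx(s,279.5,102,88);print(h,c)
print(r.job_done())
```

```text
[538.5 245.  120. ] [537.3 245.8  88. ]
the job is handed in; nothing more can be done
None
```

The rack is ready for the courier, and I handed the job in at about 13.3 s of the 58 s allowed. I swung the bar shut to its stop (7.5 N at the stop). Then I lifted the long pin out of the block, threaded it through the eye into the post, let go and backed off.

**Last checks:**
- **Pin:** it stands upright with its collar flat on the eye's rim, where it met 4.4 N of contact. I measured the collar at (537, 246) and the head at (538, 245). The eye and post came out at (537–541, 245–247).
- **Bar:** shut and parallel to the tray's front edge.
- **Short pin:** still in its hole.
- **Gripper:** clear of everything, with wrist force close to zero.

**Disagreements:**
- Separate measurements of the eye and post differed by up to about 6 mm. I did the final alignment from the pin-to-eye offset within single images.
- The green look-alike stood upright at the start but was lying on the desk when I looked again. By my measurements the gripper never came near it and no force showed, so it probably toppled by itself. I left it there, and it did not fall off.

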